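# Put the drained L gauge back in its foam case

### The job

The L-shaped gauge is draining upright in the steel rack. Lift it out, lay it flat on the bare bench clear of the case and the rack and let go of it; then take it up again and press it fully home, level, into the cutout of its shape in the foam case. Leave the bar gauge in the case, the cup and the jar as they are.

Things in the scene. Friction and masses are not known exactly. Their poses are not given: they have to be found in the camera images.
- gauge_mid (a point): Centre of the long limb of the loose aluminium L gauge (0.28 kg), half-way through its 26 mm thickness. Limb 125 mm along x, 30 mm wide along y; a foot at the +x end runs towards +y. z: normal of the good face (two dark dots). Starts standing in the rack on its foot, x pointing down, top of limb 145 mm above the bench, leaning 20 degrees. Fits its cutout only good face up.
- gauge_foot (a point): Point in the middle of the same gauge's foot (mid-thickness), at x +47.5, y +45 mm from gauge_mid, same axes. The foot is 30 mm wide (x +32.5 to +62.5) and reaches from the limb to y = +65 mm. The underside (away from the good face) has a lead-in chamfer round its edges, 3 mm wide, 5 mm high; it goes down into the foam.
- seat (a point): Place in the foam case for gauge_mid: where it is, and how its axes lie, when the gauge is fully home. 21 mm above the bench. The L cutout has 2 mm clearance all round; its floor is 8 mm above the bench and 20 mm below the foam surface, so a gauge at home stands 6 mm proud, its top 34 mm above the bench.
- foot_seat (a point): Place in the case for gauge_foot, same height and axes as seat. Springy foam ribs either side of the long limb (x -35 mm from seat) and of the foot stop a gauge that is merely laid in, slightly askew, top about 43 mm above the bench. A downward push of about 5 to 16 N near x +10 on the long limb, or on limb and foot in turn, drives it past them.
- case: Case of charcoal foam (cutout floors light grey) with a grey rim, fixed to the bench, 182 mm (x) by 177 mm (y), 28 mm high; origin under its middle, on the bench. The foam has no finger notches: fingers cannot go below its surface.
- rack: Steel draining rack fixed to the bench, base 110 by 110 mm, origin under its middle on the bench. A ledge along its y carries the gauge's foot; a back plate, top 78 mm above the bench, leans 20 degrees to the rack's -x, as does the gauge, good face to +x and up. Draw it upwards. Rack and case stand left and right, either way round, of a bare strip of bench along y = 0.
- bar_mid (a point): Centre of the loose steel bar gauge, 90 by 22 by 22 mm, lying along x in a straight cutout of its own in the case, 2 mm proud of the foam. To be left there.
- bar_seat (a point): Centre of the bar gauge's place in the case, 19 mm above the bench, 96 mm from seat towards the case's +y.
- cup: Red plastic cup, 72 mm wide, 85 mm high, open, on the bench beyond the work; origin at the centre of its underside. To be left alone.
- jar: Capped jar, 64 mm wide, 70 mm high, on the bench beyond the work; origin at the centre of its underside. To be left alone.
Mind the look-alikes: they are no part of the job. What is meant by the part that bears gauge_mid is not green, and is the larger of those in its own colour. Of the things that look like the part that bears bar_mid, the smaller one is meant.

How it is judged (in metres and radians):
On the way:
1. the gauge lies flat on the bare bench, good face up, clear of the case and the rack, and is let go (angle between gauge_mid's own z axis and vertical below 0.1 rad and height (world z) of gauge_mid below 0.0165 m and contact force between the fingers and gauge below 0.1 N), for 0.2 s.
At the end, for the whole second after the job is handed in: The L gauge is fully home in its cutout: its middle within 2 mm of full depth and 5 mm sideways of its place, level within 2 degrees, at rest and let go; the bar gauge is still in its place (within 6 mm) and the cup and jar stand where they were (within 30 mm) (z of gauge_mid in the frame of seat between -0.003 and 0.002 m and horizontal distance between gauge_mid and seat below 0.005 m and angle between gauge_mid's own z axis and vertical below 0.035 rad and angle between the x axis of gauge_mid and the x axis of seat, either way round below 0.08 rad and distance between bar_mid and bar_seat below 0.006 m and distance of each of cup, jar from where it was at the start of the episode below 0.03 m); the robot touches nothing.
It fails at once if the cup or the jar is pushed more than 30 mm or tipped (distance of any of cup, jar from where it was at the start of the episode above 0.03 m or angle between any of cup, jar's own z axis and vertical above 0.3 rad).
It fails at once if the bar gauge is lifted or knocked out of its place (distance between bar_mid and bar_seat above 0.012 m).
It also fails if it takes over 72 s, if anything falls off the work surface, if the arm or the gripper's body presses on something with over 40 N, if the wrist force passes 120 N, or if a joint passes its speed limit or range.

### The arm

A 6-joint arm with a two-finger parallel gripper is mounted at the origin on the work surface. World frame = base frame: x ahead of the robot, y to its left, z up, the work surface at z = 0. Lengths are in mm, angles in rad, forces in N, time in s.
With the tool pointing down it reaches from about 350 to 975 mm from the base axis. Payload 7.1 kg.
Tool frame: the origin (TCP) lies at the very end of the fingers, on their centre line; the grasp point (between the pads) lies 19 mm behind it (ctrl.tcp_to_grasp is the distance from the TCP to the grasp point, in mm); z points along the fingers, x is the direction in which the jaws open and shut, and the axes are right-handed (so a half turn about z gives the same grasp; the last joint's range is limited). The gripper opens to 88 mm and grips with 3 to 60 N. Pads are 20 mm wide; open, the fingers measure 115 mm over their backs; the gripper's body (75 mm by 178 mm) begins 61 mm behind the grasp point.
Start: joints at [1.217, 0.423, 1.63, -0, 1.089, -0.019], TCP at [205.331, 590.292, 222.675] pointing down, gripper open.
Joint ranges: [-3, 3], [-0.9, 2.11], [0.09, 2.58], [-1.31, 4.45], [0.11, 2.69], [-2.54, 2.54]. Speed limits (rad/s): [2.39, 2.39, 3.01, 3.14, 3.14, 3.14].

### API

Orientations are given as a rotation vector (axis times angle).
In Python, from workcell import get_obs, viewer, ctrl, masks_of gives the robot as it stands. The module is installed in compiled form; this text tells all that it offers.
- The arm moves only by the shell command python3 -m inch 'ROWS'. ROWS is JSON, a list of rows, each an object of numbers: "tx", "ty", "tz": the shift along the tool's x, y, z in cm; "ax", "ay", "az": the turn, a rotation vector about the tool's x, y, z in degrees; "jaw": the opening, from 0 (shut) to 1 (fully open). In form: [{"tx": .., "ty": .., "tz": .., "ax": .., "ay": .., "az": .., "jaw": ..}, ...]. A call has 1 to 12 rows; each row shifts and turns the commanded pose from where the row before left it, along the tool's axes as they then stand; what a row does not reach is not made up. A row lasts 1/8 s, in which the tool goes at most 62.5 mm and 10.7 degrees, less where a joint would pass 70% of its speed; a pose out of reach is approached as far as the arm can. A call is refused whole if a number of a shift passes 6.25 or a number of a turn 10.7, either way. A call with a gripper value outside its range is refused whole. The fingers move at their own pace and stop on an object; the grip force is fixed at half the most. Time passes only in rows, so rows that do not move let the fingers close. It gives the time, the measured TCP pose, the force and the opening at its end, in the units of the state.
- get_obs(): the state, without advancing time (a new reading comes with each control period).
- viewer.get_image(name): name is "side" or "top" or "wrist"; returns (picture, depth): 420x560x3 uint8, red, green, blue; 420x560 float32, mm along the optical axis (not along the pixel's ray), 0 where there is no reading.
- viewer.get_calibration(name): a dict with "fx", "fy", "cx", "cy" (pixels), "rvec" (rotation vector, rad) and "tvec" (3), from world to camera coordinates, as OpenCV has them. Camera axes: x right, y down, z forward; pixel columns grow to the right and rows downward; lengths in mm; the calibration is good to about 2 mm. A picture is of the moment at which its call begins: read the wrist's pose just before it. get_calibration takes no time and is no camera call; for the wrist camera it gives the pose at the moment of the call.
- ctrl.close_job(): hands the job in, once; it reports no verdict.
Trained networks look in the newest picture that a camera, given by its name, has taken for a name from the list of things; names that differ only in an ending like _2 or _b are one class to them, and where a whole thing is asked for, a point or a joint stands for the part that bears it (a point fixed in the world has none). Each returns a list of dicts, best first, with "score" (0 to 1); they miss things now and then, are a little off and sometimes report something else, mostly with a low value. They report only what shows in the picture. A call takes as long as a camera call. They do not tell look-alikes from the thing itself.
- masks_of(camera, thing): "pixels" (420x560 bool, what is visible of it) and "location" ([column, row] in pixels, amid what is visible of it).
The state is a dict: "t": time; "qpos": joint angles; "qvel": joint speeds; "joint_torque": joint torques, N m; "ee_pos": TCP position; "orientation": TCP orientation; "ft_force": force on the tool from outside, world axes, zero at the start; "moment": the same for the moment, N m; "width": finger opening in mm.
Only numpy, scipy, OpenCV 4.12 (cv2) and the standard library are available. Lean on these libraries where they do the work, as an engineer would, in place of code of your own. Each camera call takes 0.05 s, during which the arm holds its last target. There are 200 camera calls.

## Working session

There is one attempt and no reset: what is moved stays moved. The work goes in short steps, Python scripts to look and compute and a shell command to move; the robot and the scene stay as the last step left them, time stands still between calls to the robot, and variables do not carry over. Pictures are saved under pics/ and viewed, about 8 in all and at most 12, crops included, and the job is handed in when it is done.

```bash
mkdir -p pics; ls; cat > h.py <<'E'
import numpy as np, cv2
from workcell import get_obs, viewer, ctrl, masks_of
from scipy.spatial.transform import Rotation as R
def cam(n):
    c=viewer.get_calibration(n); im,d=viewer.get_image(n); return im,d,c
def world(d,c,mask=None):
    v,u=np.nonzero((d>0) if mask is None else (mask&(d>0))); z=d[v,u]
    P=np.stack([(u-c['cx'])/c['fx']*z,(v-c['cy'])/c['fy']*z,z],1)
    Rm=R.from_rotvec(np.ravel(c['rvec'])).as_matrix()
    return (P-np.ravel(c['tvec']))@Rm,u,v
def save(n,im): cv2.imwrite('pics/'+n+'.png',im[:,:,::-1])
E
python3 - <<'E'
from h import *
o=get_obs();print(o)
for n in['top','side']:
    im,d,c=cam(n);save(n+'1',im);np.savez(n+'1.npz',im=im,d=d)
    for t in['gauge_mid','bar_mid','case','rack','cup','jar']:
        for m in masks_of(n,t)[:4]:
            P,_,_=world(d,c,m['pixels'])
            print(n,t,round(m['score'],2),np.round(m['location']),m['pixels'].sum(),np.median(P,0).round() if len(P) else None,np.percentile(P,2,axis=0).round(),np.percentile(P,98,axis=0).round())
E
```

```text
pics
{'t': 0.0, 'qpos': array([ 1.21699780e+00,  4.23856580e-01,  1.63069570e+00, -1.02590168e-05,
        1.08856780e+00, -1.89916114e-02]), 'qvel': array([ 0.00142318,  0.00103844, -0.00077141,  0.00047369, -0.0009366 ,
        0.00153583]), 'joint_torque': array([-1.10322026e-04, -5.44621825e+01, -2.73658723e+01,  6.45474158e-02,
        2.28841428e-02, -1.20419559e-04]), 'ee_pos': array([205.1480054 , 589.78505438, 221.88961824]), 'orientation': array([ 2.55981699e+00,  1.81974725e+00, -1.97296582e-03]), 'ft_force': array([ 0.24824404, -0.19977667,  0.48330135]), 'moment': array([0.03406455, 0.00635066, 0.02022375]), 'width': 87.92983814472449}
top gauge_mid 0.96 [448. 232.] 846 [ 476. -461.   25.] [ 429. -523.    4.] [ 517. -399.   30.]
top gauge_mid 0.91 [388. 228.] 526 [ 485. -284.   59.] [ 442. -314.   32.] [ 514. -241.  146.]
top gauge_mid 0.57 [383. 283.] 354 [ 349. -288.   16.] [ 305. -315.   -2.] [ 373. -247.   21.]
top bar_mid 0.87 [121. 179.] 516 [632. 431.  27.] [590. 384.  -1.] [678. 483.  33.]
top bar_mid 0.7 [171. 207.] 278 [548. 280.  29.] [509. 261.  22.] [589. 30
[... 351 characters left out ...]
r 0.57 [377. 237.] 1102 [ 483. -269.    6.] [ 434. -336.   -1.] [ 550. -221.   76.]
side gauge_mid 0.85 [238. 336.] 408 [ 344. -299.   18.] [ 298. -325.    7.] [ 372. -254.   24.]
side gauge_mid 0.64 [293. 298.] 650 [ 471. -309.   88.] [ 441. -322.   31.] [ 513. -245.  148.]
side bar_mid 0.75 [258. 143.] 292 [628. 417.  27.] [587. 379.   2.] [676. 471.  37.]
side case 0.62 [248. 190.] 2330 [525. 210.  28.] [430. 122.   4.] [625. 319.  35.]
side rack 0.87 [294. 316.] 1301 [ 473. -304.    8.] [ 430. -342.    0.] [ 549. -223.   78.]
side cup 0.69 [348. 224.] 732 [730. -82.  59.] [ 701. -108.    6.] [765. -40.  88.]
side jar 0.73 [339. 198.] 484 [755.  37.  57.] [734.  19.   7.] [792.  76.  75.]
```

```bash
python3 - <<'E'
from h import *
a=np.load('top1.npz')['im'];b=np.load('side1.npz')['im']
x=cv2.resize(a[150:310,90:490],(800,320),interpolation=cv2.INTER_CUBIC)
y=cv2.resize(b[260:380,190:390],(460,276),interpolation=cv2.INTER_CUBIC)
y2=cv2.resize(b[110:250,180:360],(340,276))
save('two',np.vstack([x,np.hstack([y,y2])]))
E
```

```text
(no output)
```

View pics/two.png

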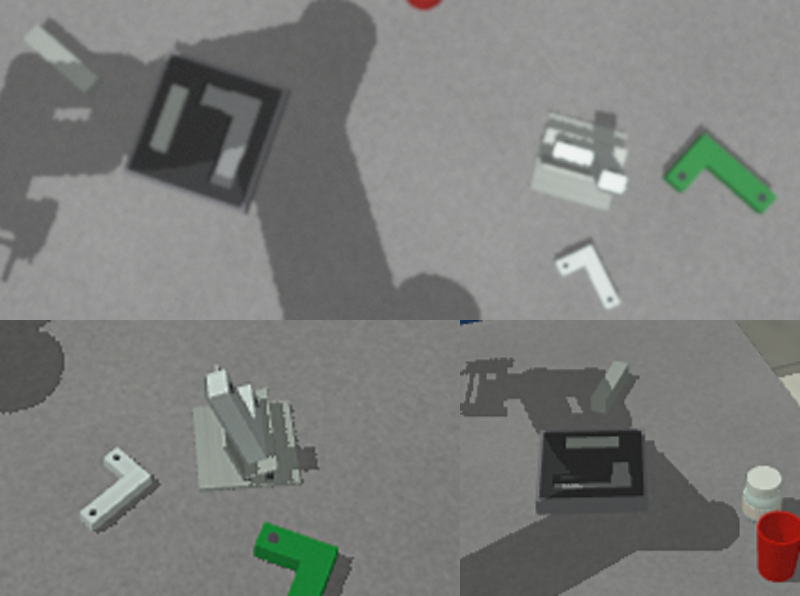

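The gauge meant is the pale one in the rack, at top-camera pixel (388,228). The L at (448,232) is green, and the pale one at (383,283) is smaller and lies on the bench. The bar meant is the smaller one in the case at (171,207); the larger one is loose at (121,179). The cutout foot is at the far (+x) end, pointing towards +y.

```bash
python3 - <<'E'
from h import *
o=get_obs();T=R.from_rotvec(o['orientation']).as_matrix();print(T.round(3))
c=viewer.get_calibration('wrist');Rw=R.from_rotvec(np.ravel(c['rvec'])).as_matrix();p=-Rw.T@np.ravel(c['tvec'])
print('cam in tool',(T.T@(p-o['ee_pos'])).round(1),(T.T@Rw.T).round(3),c['fx'],c['cx'],c['cy'])
# case rough
c=viewer.get_calibration('top');d=np.load('top1.npz')['d'];P,u,v=world(d,c)
k=(P[:,2]>20)&(P[:,2]<36)&(abs(P[:,0]-528)<125)&(abs(P[:,1]-221)<120)
print('case',cv2.minAreaRect(P[k,:2].astype(np.float32)))
for n in['top','side']:
    c=viewer.get_calibration(n);d=np.load(n+'1.npz')['d'];P,u,v=world(d,c)
    k=(P[:,2]>85)&(abs(P[:,0]-484)<80)&(abs(P[:,1]+268)<90);print(n,k.sum())
    for lo in range(85,150,10):
        q=P[k&(P[:,2]>=lo)&(P[:,2]<lo+10)]
        if len(q): print(lo,len(q),q.mean(0).round(),q.min(0).round(),q.max(0).round())
    k=(P[:,2]>2)&(P[:,2]<9)&(abs(P[:,0]-484)<90)&(abs(P[:,1]+275)<80);print(cv2.minAreaRect(P[k,:2].astype(np.float32)))
E
```

```text
[[ 0.329  0.944  0.   ]
 [ 0.944 -0.329 -0.   ]
 [-0.     0.    -1.   ]]
cam in tool [  -0.5  -69.6 -160.7] [[ 1.    -0.    -0.   ]
 [ 0.     0.967  0.255]
 [ 0.    -0.255  0.967]] 350.28260373433255 277.12154483829426 211.45164393408498
case ((533.6995849609375, 229.16392517089844), (179.3607177734375, 182.70306396484375), 71.44239807128906)
top 231
85 18 [ 479. -293.   90.] [ 463. -315.   86.] [ 486. -281.   95.]
95 17 [ 476. -293.  100.] [ 464. -312.   96.] [ 483. -281.  105.]
105 18 [ 473. -294.  111.] [ 454. -313.  106.] [ 479. -279.  115.]
115 16 [ 468. -291.  120.] [ 456. -313.  115.] [ 476. -279.  125.]
125 22 [ 457. -291.  131.] [ 438. -311.  126.] [ 473. -277.  135.]
135 121 [ 453. -293.  140.] [ 440. -310.  135.] [ 469. -277.  145.]
145 19 [ 460. -293.  146.] [ 452. -306.  145.] [ 466. -282.  147.]
((483.1228332519531, -274.6700744628906), (159.56869506835938, 178.3001708984375), 89.84972381591797)
side 343
85 32 [ 471. -310.   89.] [ 454. -318.   85.] [ 486. -289.   95.]
95 49 [ 466. -311.  100.] [ 448. -320.   95.] [ 483. -290.  105.]
105 38 [ 465. -308.  111.] [ 446. -316.  105.] [ 481. -290.  115.]
115 43 [ 459. -307.  121.] [ 442. -316.  115.] [ 475. -286.  125.]
125 38 [ 456. -307.  130.] [ 437. -316.  125.] [ 471. -279.  134.]
135 102 [ 451. -298.  141.] [ 438. -315.  135.] [ 469. -278.  145.]
145 41 [ 457. -297.  147.] [ 444. -312.  145.] [ 466. -283.  151.]
((484.0080261230469, -274.9070739746094), (179.6920166015625, 160.04013061523438), 0.15543816983699799)
```

```bash
python3 -m inch '[{"tx":-3.2,"ty":5.1,"tz":-0.5},{"tx":-3.2,"ty":5.1,"tz":-0.5},{"tx":-3.2,"ty":5.1,"tz":-0.5},{"tx":-3.2,"ty":5.1,"tz":-0.5},{"tx":-3.2,"ty":5.1,"tz":-0.5},{"tx":-3.2,"ty":5.1,"tz":-0.5},{"tx":-3.2,"ty":5.1,"tz":-0.5},{"tx":-3.2,"ty":5.1},{},{}]'
python3 - <<'E'
from h import *
o=get_obs();im,d,c=cam('wrist');save('w1',im);np.savez('w1.npz',im=im,d=d,**c)
P,u,v=world(d,c)
k=(P[:,2]>20)&(P[:,2]<36)&(abs(P[:,0]-533)<125)&(abs(P[:,1]-229)<120)
print('case',cv2.minAreaRect(P[k,:2].astype(np.float32)),np.median(P[k,2]))
for t in['case','bar_mid','seat','foot_seat','bar_seat']:
    for m in masks_of('wrist',t)[:3]:
        Q,_,_=world(d,c,m['pixels']);print(t,m['score'],m['location'],cv2.minAreaRect(Q[:,:2].astype(np.float32)) if len(Q)>3 else 0,np.median(Q,0))
E
```

```text
case ((0.0, 0.0), (0.0, 0.0), 0.0) nan$[0]: bad value
  return _methods._mean(a, axis=axis, dtype=dtype,
  ret = ret.dtype.type(ret / rcount)
```

View pics/w1.png

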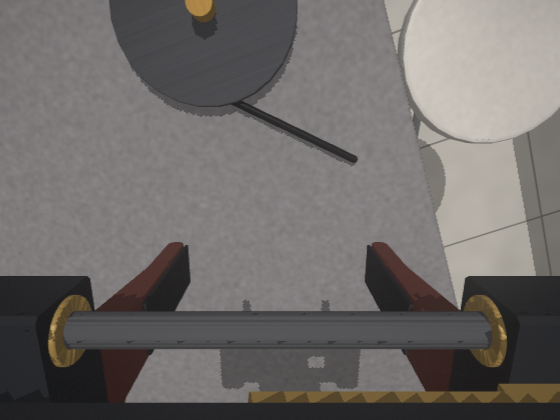

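```bash
python3 -m inch '[{"tx":-3.2,"ty":5.1,"tz":-0.5,"ax":0,"ay":0,"az":0,"jaw":1},{"tx":-3.2,"ty":5.1,"tz":-0.5,"ax":0,"ay":0,"az":0,"jaw":1},{"tx":-3.2,"ty":5.1,"tz":-0.5,"ax":0,"ay":0,"az":0,"jaw":1},{"tx":-3.2,"ty":5.1,"tz":-0.5,"ax":0,"ay":0,"az":0,"jaw":1},{"tx":-3.2,"ty":5.1,"tz":-0.5,"ax":0,"ay":0,"az":0,"jaw":1},{"tx":-3.2,"ty":5.1,"tz":-0.5,"ax":0,"ay":0,"az":0,"jaw":1},{"tx":-3.2,"ty":5.1,"tz":-0.5,"ax":0,"ay":0,"az":0,"jaw":1},{"tx":-3.2,"ty":5.1,"tz":0,"ax":0,"ay":0,"az":0,"jaw":1},{"tx":0,"ty":0,"tz":0,"ax":0,"ay":0,"az":0,"jaw":1},{"tx":0,"ty":0,"tz":0,"ax":0,"ay":0,"az":0,"jaw":1}]'
cat > c.py <<'E'
from h import *
o=get_obs();im,d,c=cam('wrist');save('w2',im);np.savez('w2.npz',im=im,d=d,**c)
P,u,v=world(d,c)
k=(P[:,2]>20)&(P[:,2]<36)&(abs(P[:,0]-533)<125)&(abs(P[:,1]-229)<120)
print('case',cv2.minAreaRect(P[k,:2].astype(np.float32)),np.median(P[k,2]))
for t in['case','bar_mid','seat','foot_seat']:
    for m in masks_of('wrist',t)[:3]:
        Q,_,_=world(d,c,m['pixels']);print(t,m['score'],m['location'],cv2.minAreaRect(Q[:,:2].astype(np.float32)) if len(Q)>3 else 0,np.median(Q,0))
E
python3 c.py
```

```text
t: 2.25
ee_pos: [506.2, 214.6, 257.5]
orientation: [-2.561, -1.819, 0.001]
ft_force: [0.2, -0.3, 0.2]
width: 87.8
case ((533.1943359375, 227.20889282226562), (177.27578735351562, 182.6609344482422), 71.46961975097656) 26.72584598528265
case 0.88 [291.5, 195.5] ((538.7638549804688, 225.92897033691406), (190.97686767578125, 195.554443359375), 72.16650390625) [522.56342858 222.78554862  26.41788818]
bar_mid 0.76 [488.8, 222.6] ((635.1105346679688, 431.15447998046875), (119.92848205566406, 31.752397537231445), 49.68363571166992) [628.70728557 426.44927865  27.33452474]
bar_mid 0.68 [344.3, 197.6] ((549.8670043945312, 278.2124938964844), (23.952983856201172, 90.47291564941406), 69.99201202392578) [546.98668216 278.18816974  28.55470373]
seat 0.62 [291.9, 192.7] ((533.1970825195312, 227.1986541748047), (177.2705841064453, 182.6524658203125), 71.48513793945312) [522.47247242 222.49598314  26.4224432 ]
foot_seat 0.8 [287.1, 194.3] ((539.9942626953125, 227.05380249023438), (193.11685180664062, 196.0780029296875), 71.38883972167969) [522.49114729 222.85008641  26.41838094]
```

View pics/w2.png

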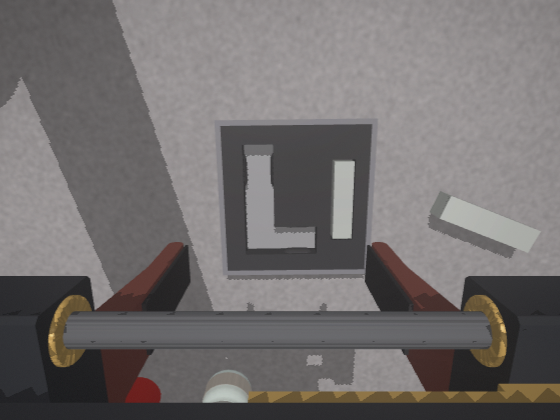

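Wrist view: the case is centred near (296,198), with the L cutout's limb at (259,200), its foot at (295,238), and the bar at (343,198) in place. I'll measure the cutout outline in the foam plane, then move to the rack in the next step.

```bash
cat > seat.py <<'E'
from h import *
from scipy.optimize import minimize
z=np.load('w2.npz');d=z['d'];c={k:z[k] for k in['fx','fy','cx','cy','rvec','tvec']}
P,u,v=world(d,c)
Rw=R.from_rotvec(np.ravel(c['rvec'])).as_matrix();C=-Rw.T@np.ravel(c['tvec'])
zt=26.7
s=(zt-C[2])/(P[:,2]-C[2]);X=C+(P-C)*s[:,None]
yaw=np.deg2rad(-18.5);ex=np.array([np.cos(yaw),np.sin(yaw)]);ey=np.array([-ex[1],ex[0]])
L=np.stack([(X[:,:2]-[533.2,227.2])@ex,(X[:,:2]-[533.2,227.2])@ey],1)
k=(abs(L)<78).all(1)&(L[:,1]<42); L=L[k]; hole=(P[k,2]<zt-4)
q=L[hole];print(len(q),q.min(0),q.max(0))
def f(p):
    a=p[2];x=(L[:,0]-p[0])*np.cos(a)+(L[:,1]-p[1])*np.sin(a);y=-(L[:,0]-p[0])*np.sin(a)+(L[:,1]-p[1])*np.cos(a)
    sd=lambda x0,x1,y0,y1:np.maximum(np.maximum(x0-x,x-x1),np.maximum(y0-y,y-y1))
    s=np.minimum(sd(-64.5,64.5,-17,17),sd(30.5,64.5,-17,67))
    return np.mean((1/(1+np.exp(np.clip(s,-30,30)/1.0))-hole)**2)
best=min((minimize(f,[x0,y0,0],method='Nelder-Mead',options=dict(initial_simplex=[[x0,y0,0],[x0+4,y0,0],[x0,y0+4,0],[x0,y0,.05]])) for x0 in(-5,5) for y0 in(-45,-35)),key=lambda r:r.fun)
print(best.x,best.fun)
p=np.array([533.2,227.2])+best.x[0]*ex+best.x[1]*ey;print('seat',p,'yaw deg',np.rad2deg(yaw+best.x[2]))
E
python3 seat.py
python3 -m inch '[{"tx":-6,"ty":0.9,"tz":-0.5,"ax":0,"ay":0,"az":0,"jaw":1},{"tx":-6,"ty":0.9,"tz":-0.5,"ax":0,"ay":0,"az":0,"jaw":1},{"tx":-6,"ty":0.9,"tz":-0.5,"ax":0,"ay":0,"az":0,"jaw":1},{"tx":-6,"ty":0.9,"tz":-0.5,"ax":0,"ay":0,"az":0,"jaw":1},{"tx":-6,"ty":0.9,"tz":-0.5,"ax":0,"ay":0,"az":0,"jaw":1},{"tx":-6,"ty":0.9,"tz":-0.5,"ax":0,"ay":0,"az":0,"jaw":1},{"tx":-6,"ty":0.9,"tz":-0.5,"ax":0,"ay":0,"az":0,"jaw":1},{"tx":-5,"ty":0.9,"tz":-0.5,"ax":0,"ay":0,"az":0,"jaw":1},{"tx":0,"ty":0,"tz":0,"ax":0,"ay":0,"az":0,"jaw":1},{"tx":0,"ty":0,"tz":0,"ax":0,"ay":0,"az":0,"jaw":1}]'
python3 - <<'E'
from h import *
o=get_obs();print(o['qpos'].round(3));im,d,c=cam('wrist');save('w3',im);np.savez('w3.npz',im=im,d=d,**c)
P,u,v=world(d,c)
for t in['gauge_mid','rack']:
    for m in masks_of('wrist',t)[:4]:
        Q,_,_=world(d,c,m['pixels']);print(t,m['score'],m['location'],np.median(Q,0).round(),Q.min(0).round(),Q.max(0).round())
        np.save('m_%s_%d.npy'%(t,m['location'][0]),m['pixels'])
E
```

```text
4304 [-64.27964767 -59.11260083] [62.80233346 41.9735339 ]
[-1.05682892e+00 -4.23397792e+01 -4.50338003e-04] 0.018976645601148076
seat [518.76317505 187.38352259] yaw deg -18.525802466933285
t: 3.75
ee_pos: [420.1, -252.3, 297.5]
orientation: [-2.56, -1.82, -0.0]
ft_force: [0.1, 0.3, -0.0]
width: 87.7
[-0.565  0.135  1.844  0.     1.164 -1.802]
gauge_mid 0.9 [116.7, 258.4] [ 454. -493.   24.] [ 391. -554.   -3.] [ 495. -291.  337.]
gauge_mid 0.8 [268.9, 243.4] [ 477. -284.   63.] [ 437. -325.    2.] [ 520. -239.  147.]
gauge_mid 0.63 [224.8, 125.7] [ 345. -295.   16.] [ 295. -326.   -0.] [ 376. -246.   19.]
rack 0.72 [276.2, 219.6] [ 473. -274.    4.] [ 424. -349.   -3.] [ 558. -215.  144.]
```

View pics/w3.png

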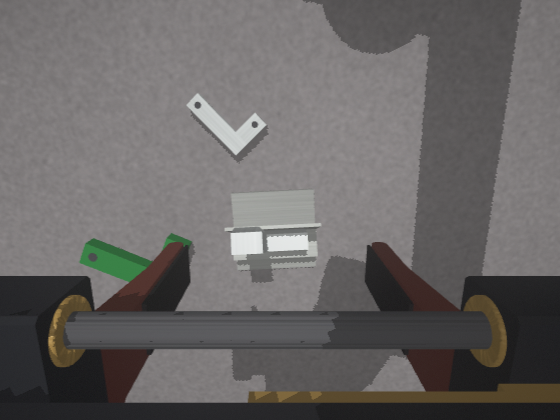

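The cutout fit agrees with the bar position to about 1 mm. In this view the rack is near (275,228), with the gauge's top end at (247,243) and its foot at (288,243). The small pale L at (225,120) and the green L at the left are look-alikes. I'll fit the limb box to the depth points from all three views.

```bash
cat > fit.py <<'E'
from h import *
from scipy.optimize import least_squares
S=[]
for f,n in[('w3','wrist'),('top1','top'),('side1','side')]:
    z=np.load(f+'.npz');c={k:z[k] for k in['fx','fy','cx','cy','rvec','tvec']} if n=='wrist' else viewer.get_calibration(n)
    P,_,_=world(z['d'],c);k=(P[:,2]>88)&(P[:,2]<155)&(abs(P[:,0]-462)<50)&(abs(P[:,1]+295)<45);S.append(P[k])
def box(p,Q):
    Y=R.from_euler('z',p[2]); r=Y*R.from_euler('y',70+p[3],degrees=True)
    q=r.inv().apply(Q-[p[0],p[1],81.8]); h=np.array([62.5,15,13]);a=abs(q)-h
    return np.where((a>0).any(1),np.linalg.norm(np.maximum(a,0),axis=1),a.max(1)), q
def go(Q,free=False):
    g=lambda p:box([*p,0] if not free else p,Q)[0]
    r=least_squares(g,[478,-298,-.28]+([0.] if free else []),loss='soft_l1',f_scale=1.5,x_scale=[5,5,.05]+([3] if free else []));return r.x,np.median(abs(g(r.x)))
for n,s in zip(['wrist','top','side'],S): print(n,len(s),*go(s))
x,_=go(np.vstack(S[:2]));print('w+t',x,_,'yaw',np.rad2deg(x[2]));print(go(np.vstack(S[:2]),True))
print('all',go(np.vstack(S)))
z=np.load('w3.npz');c={k:z[k] for k in['fx','fy','cx','cy','rvec','tvec']};P,_,_=world(z['d'],c)
k=(P[:,2]>60)&(P[:,2]<84)&(abs(P[:,0]-470)<60)&(abs(P[:,1]+280)<70);q=P[k];k2=(q[:,2]>73);print('plate pts',k2.sum(),cv2.minAreaRect(q[k2,:2].astype(np.float32)),q[k2].min(0),q[k2].max(0))
E
python3 fit.py
```

```text
wrist 902 [ 4.71451798e+02 -3.00597853e+02 -2.81678156e-01] 0.486877643532841
top 225 [ 4.71959435e+02 -2.98497648e+02 -2.73080347e-01] 0.6646781029297131
side 330 [ 4.71172222e+02 -3.00139899e+02 -2.83993448e-01] 1.2505981773150916
w+t [ 4.71632163e+02 -2.99894949e+02 -2.75925717e-01] 0.6033822765337078 yaw -15.80937905790286
(array([ 4.71304391e+02, -2.99808203e+02, -2.77085492e-01,  8.67594736e-01]), np.float64(0.6063452902530031))
all (array([ 4.71462520e+02, -3.00018308e+02, -2.77934418e-01]), np.float64(0.6405960020778139))
plate pts 279 ((474.8341979980469, -276.5970153808594), (109.67792510986328, 25.943300247192383), 74.0811996459961) [ 447.88825895 -326.40411515   73.10095696] [ 484.83736006 -221.42809644   83.85261655]
```

```bash
python3 -m inch '[{"tx":0,"ty":0,"tz":0,"ax":0,"ay":0,"az":-3.3,"jaw":1},{"tx":-1.6,"ty":5.3,"tz":2,"ax":0,"ay":0,"az":0,"jaw":1},{"tx":-1.6,"ty":5.3,"tz":2,"ax":0,"ay":0,"az":0,"jaw":1},{"tx":0,"ty":0,"tz":0,"ax":9,"ay":0,"az":0,"jaw":1},{"tx":0,"ty":0,"tz":0,"ax":9,"ay":0,"az":0,"jaw":1},{"tx":0,"ty":0,"tz":0,"ax":9,"ay":0,"az":0,"jaw":1},{"tx":0,"ty":0,"tz":0,"ax":9,"ay":0,"az":0,"jaw":1},{"tx":0,"ty":0,"tz":0,"ax":9,"ay":0,"az":0,"jaw":1},{"tx":0,"ty":0,"tz":0,"ax":0,"ay":0,"az":0,"jaw":1},{"tx":0,"ty":0,"tz":0,"ax":0,"ay":0,"az":0,"jaw":1}]'
cat > g.py <<'E'
# g.py x y z yaw tilt : remaining shift (cm) and turn (deg) in the tool's axes; tilt + = back to base
import sys
from h import *
x,y,z,yaw,tilt=map(float,sys.argv[1:])
o=get_obs();T=R.from_rotvec(o['orientation'])
Y=R.from_euler('z',yaw,degrees=True)
G=Y*R.from_matrix(np.array([[0,1,0],[1,0,0],[0,0,-1]]))*R.from_euler('x',tilt,degrees=True)
print('pos',o['ee_pos'].round(1),'shift cm',(T.inv().apply(np.array([x,y,z])-o['ee_pos'])/10).round(2),'turn',np.rad2deg((T.inv()*G).as_rotvec()).round(2),'q',o['qpos'].round(2),'F',o['ft_force'].round(1),'w',round(o['width'],1),'t',o['t'])
E
python3 g.py 513.2 -311.9 150.8 -15.9 45; python3 g.py 458.8 -296.4 94.2 -15.9 45
```

```text
t: 5.15
ee_pos: [513.6, -312.2, 257.7]
orientation: [-1.953, -1.477, 0.61]
ft_force: [0.1, 0.6, -0.3]
width: 88.0
pos [ 513.6 -312.2  257.7] shift cm [0.02 7.51 7.62] turn [0.14 0.07 0.06] q [-0.49  0.76  1.17 -0.16  1.98 -1.79] F [ 0.1  0.6 -0.3] w 88.0 t 5.15
pos [ 513.6 -312.2  257.7] shift cm [ 0.03  7.49 15.62] turn [0.14 0.07 0.06] q [-0.49  0.76  1.17 -0.16  1.98 -1.79] F [ 0.1  0.6 -0.3] w 88.0 t 5.15
```

```bash
python3 -m inch '[{"tx":0,"ty":2.5,"tz":2.5,"ax":0,"ay":0,"az":0,"jaw":1},{"tx":0,"ty":2.5,"tz":2.5,"ax":0,"ay":0,"az":0,"jaw":1},{"tx":0,"ty":2.5,"tz":2.6,"ax":0,"ay":0,"az":0,"jaw":1},{"tx":0,"ty":0,"tz":2.5,"ax":0,"ay":0,"az":0,"jaw":1},{"tx":0,"ty":0,"tz":2.5,"ax":0,"ay":0,"az":0,"jaw":1},{"tx":0,"ty":0,"tz":2,"ax":0,"ay":0,"az":0,"jaw":1},{"tx":0,"ty":0,"tz":1,"ax":0,"ay":0,"az":0,"jaw":1},{"tx":0,"ty":0,"tz":0,"ax":0,"ay":0,"az":0,"jaw":1},{"tx":0,"ty":0,"tz":0,"ax":0,"ay":0,"az":0,"jaw":1}]'
python3 g.py 458.8 -296.4 94.2 -15.9 45
python3 - <<'E'
from h import *
a,_,_=cam('wrist');b,_,_=cam('side')
save('w4',np.hstack([cv2.resize(a[150:420,80:480],(460,310)),cv2.resize(b[250:390,220:372],(337,310),interpolation=cv2.INTER_CUBIC)]))
E
```

```text
t: 6.28
ee_pos: [459.1, -297.6, 95.3]
orientation: [-1.954, -1.475, 0.61]
ft_force: [0.6, -0.5, -0.4]
width: 88.0
pos [ 459.1 -297.6   95.3] shift cm [0.11 0.03 0.13] turn [ 0.15  0.04 -0.01] q [-0.51  0.86  1.38 -0.16  1.66 -1.75] F [ 0.6 -0.5 -0.4] w 88.0 t 6.275
```

View pics/w4.png

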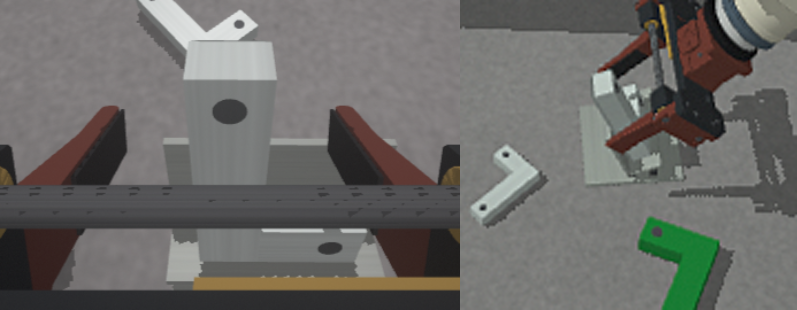

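The limb is straddled and centred (gauge at 229, fingers at 125 and 330 in the crop), with both dark dots facing the camera. I'll close the gripper and draw the gauge out along its lean.

```bash
python3 -m inch '[{"tx":0.05,"ty":0,"tz":0.1,"ax":0,"ay":0,"az":0,"jaw":0},{"tx":0,"ty":0,"tz":0,"ax":0,"ay":0,"az":0,"jaw":0},{"tx":0,"ty":0,"tz":0,"ax":0,"ay":0,"az":0,"jaw":0},{"tx":0,"ty":0,"tz":0,"ax":0,"ay":0,"az":0,"jaw":0},{"tx":0,"ty":0,"tz":0,"ax":0,"ay":0,"az":0,"jaw":0},{"tx":0,"ty":0,"tz":0,"ax":0,"ay":0,"az":0,"jaw":0},{"tx":0,"ty":0,"tz":0,"ax":0,"ay":0,"az":0,"jaw":0},{"tx":0,"ty":0,"tz":0,"ax":0,"ay":0,"az":0,"jaw":0},{"tx":0,"ty":0,"tz":0,"ax":0,"ay":0,"az":0,"jaw":0}]'
```

```text
t: 7.5
ee_pos: [457.7, -296.5, 93.7]
orientation: [-1.952, -1.474, 0.61]
ft_force: [-1.2, 0.0, -1.2]
width: 29.4
```

```bash
python3 -m inch '[{"tx":0,"ty":-0.9,"tz":-0.4,"ax":0,"ay":0,"az":0,"jaw":0},{"tx":0,"ty":-1.4,"tz":-0.65,"ax":0,"ay":0,"az":0,"jaw":0},{"tx":0,"ty":-1.8,"tz":-0.85,"ax":0,"ay":0,"az":0,"jaw":0},{"tx":0,"ty":-1.8,"tz":-0.85,"ax":0,"ay":0,"az":0,"jaw":0},{"tx":0,"ty":-1.8,"tz":-0.85,"ax":0,"ay":0,"az":0,"jaw":0},{"tx":0,"ty":-1.8,"tz":-0.85,"ax":0,"ay":0,"az":0,"jaw":0},{"tx":0,"ty":-2.5,"tz":-2.5,"ax":0,"ay":0,"az":0,"jaw":0},{"tx":0,"ty":-2.5,"tz":-2.5,"ax":0,"ay":0,"az":0,"jaw":0},{"tx":0,"ty":0,"tz":0,"ax":0,"ay":0,"az":0,"jaw":0},{"tx":0,"ty":0,"tz":0,"ax":0,"ay":0,"az":0,"jaw":0}]'
```

```text
t: 8.75
ee_pos: [422.8, -286.5, 262.2]
orientation: [-1.951, -1.474, 0.611]
ft_force: [0.2, 0.1, -2.5]
width: 29.6
```

```bash
python3 -m inch '[{"tx":3.5,"ty":0,"tz":0,"ax":0,"ay":0,"az":0,"jaw":0},{"tx":3.5,"ty":0,"tz":0,"ax":-10,"ay":0,"az":0,"jaw":0},{"tx":3.5,"ty":0,"tz":0,"ax":-10,"ay":0,"az":0,"jaw":0},{"tx":3.5,"ty":0,"tz":0,"ax":-10,"ay":0,"az":0,"jaw":0},{"tx":3.5,"ty":0,"tz":0,"ax":-10,"ay":0,"az":0,"jaw":0},{"tx":3.5,"ty":0,"tz":0,"ax":-10,"ay":0,"az":0,"jaw":0},{"tx":3.5,"ty":0,"tz":0,"ax":-10,"ay":0,"az":0,"jaw":0},{"tx":0,"ty":0,"tz":0,"ax":-10,"ay":0,"az":0,"jaw":0},{"tx":0,"ty":0,"tz":0,"ax":0,"ay":0,"az":0,"jaw":0},{"tx":0,"ty":0,"tz":0,"ax":0,"ay":0,"az":0,"jaw":0}]'
python3 g.py 505 -55 40 -18.5 -25
python3 - <<'E'
from h import *
a,d,c=cam('wrist');b,_,_=cam('side')
m=masks_of('wrist','gauge_mid')
for q in m[:2]: print(q['score'],q['location'])
save('w5',np.hstack([cv2.resize(a[100:420,80:480],(388,310)),cv2.resize(b[170:370,240:506],(412,310),interpolation=cv2.INTER_CUBIC)]))
E
```

```text
t: 10.0
ee_pos: [490.7, -51.5, 262.7]
orientation: [2.213, 1.671, 0.366]
ft_force: [-0.3, -0.5, -2.7]
width: 30.0
pos [490.7 -51.5 262.7] shift cm [ 0.07 -8.   20.84] turn [-0.22 -1.06  2.37] q [-0.08  0.01  2.15 -0.16  0.57 -1.25] F [-0.3 -0.5 -2.7] w 30.0 t 10.0
0.63 [281.0, 265.0]
0.63 [11.7, 14.8]
```

View pics/w5.png

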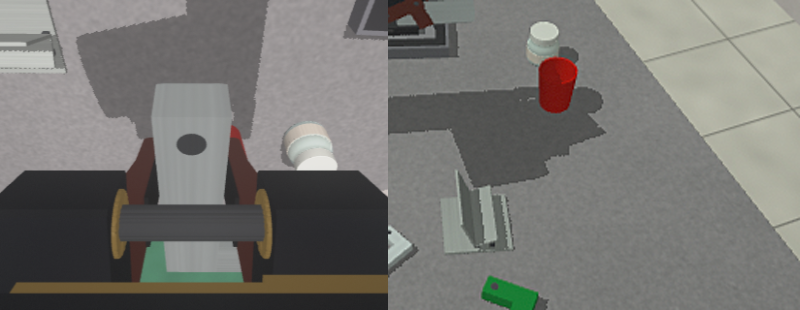

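```bash
python3 -m inch '[{"tx":0,"ty":-2,"tz":5.2,"ax":0,"ay":-1,"az":2.3,"jaw":0},{"tx":0,"ty":-2,"tz":5.2,"ax":0,"ay":0,"az":0,"jaw":0},{"tx":0,"ty":-2,"tz":5.2,"ax":0,"ay":0,"az":0,"jaw":0},{"tx":0,"ty":-2,"tz":4.2,"ax":0,"ay":0,"az":0,"jaw":0},{"tx":0,"ty":0,"tz":0,"ax":0,"ay":0,"az":0,"jaw":0},{"tx":0,"ty":0,"tz":0,"ax":0,"ay":0,"az":0,"jaw":0}]'
python3 g.py 505 -55 8 -18.5 -25
cat > pl.py <<'E'
from h import *
a,d,c=cam('wrist');save('w6',a)
v,u=np.mgrid[195:285,240:320];m=np.zeros(d.shape,bool);m[195:285,258:302]=1
P,_,_=world(d,c,m);P0=P
for z in range(6):
    C=np.median(P,0) if z==0 else P.mean(0);n=np.linalg.svd(P-C)[2][2];n*=np.sign(n[2]);P=P0[abs((P0-C)@n)<max(2,20-6*z)]
print('plane',C.round(1),n.round(3),len(P),len(P0),'z range',P[:,2].min(),P[:,2].max(),'x',P[:,0].min(),P[:,0].max())
E
python3 pl.py
```

```text
t: 10.9
ee_pos: [504.5, -63.0, 101.3]
orientation: [2.232, 1.596, 0.343]
ft_force: [-0.2, 0.7, -3.6]
width: 29.9
pos [504.5 -63.  101.3] shift cm [ 0.95 -4.24  8.29] turn [ 0.77  1.26 -0.1 ] q [-0.07  0.37  2.25 -0.94  0.16 -0.4 ] F [-0.2  0.7 -3.6] w 29.9 t 10.9
plane [474.8 -51.8 121.9] [-0.043  0.033  0.999] 3023 3948 z range 119.02562649286561 123.84288389630119 x 455.94714600245936 496.6146728684401
```

The wrist is nearing its joint‑5 limit and singularity with a radial tilt. I'll go back up and yaw the tool about 60° so that the tilt is sideways.

```bash
python3 -m inch '[{"tx":0.3,"ty":2.1,"tz":-4.5,"ax":0,"ay":0,"az":0,"jaw":0},{"tx":0.3,"ty":2.1,"tz":-4.5,"ax":0,"ay":0,"az":0,"jaw":0},{"tx":0.3,"ty":0,"tz":0,"ax":0.8,"ay":1.2,"az":0,"jaw":0},{"tx":0,"ty":0,"tz":0,"ax":0,"ay":-4.4,"az":9.5,"jaw":0},{"tx":0,"ty":0,"tz":0,"ax":0,"ay":-4.4,"az":9.5,"jaw":0},{"tx":0,"ty":0,"tz":0,"ax":0,"ay":-4.4,"az":9.5,"jaw":0},{"tx":0,"ty":0,"tz":0,"ax":0,"ay":-4.4,"az":9.5,"jaw":0},{"tx":0,"ty":0,"tz":0,"ax":0,"ay":-4.4,"az":9.5,"jaw":0},{"tx":0,"ty":0,"tz":0,"ax":0,"ay":-4.4,"az":9.5,"jaw":0},{"tx":0,"ty":0,"tz":0,"ax":0,"ay":0,"az":0,"jaw":0},{"tx":0,"ty":0,"tz":0,"ax":0,"ay":0,"az":0,"jaw":0}]'
python3 g.py 520 -15 60 -80 -25; python3 pl.py
```

```text
t: 12.32
ee_pos: [505.7, -55.3, 182.3]
orientation: [2.687, 0.302, 0.063]
ft_force: [-0.3, 0.2, -2.4]
width: 29.8
pos [505.7 -55.3 182.3] shift cm [ 2.32 -8.47  9.53] turn [ 0.16 -1.02  2.59] q [ 0.13  0.32  1.99 -0.58  0.88  0.29] F [-0.3  0.2 -2.4] w 29.8 t 12.325
plane [499.3 -25.2 203.2] [-0.008  0.045  0.999] 3030 3945 z range 200.39151953723174 205.0599875866153 x 487.84914120586717 512.4583277525112
```

```bash
python3 -m inch '[{"tx":0.6,"ty":-2.1,"tz":2.4,"ax":2.5,"ay":-1,"az":2.5,"jaw":0},{"tx":0.6,"ty":-2.1,"tz":2.4,"ax":0,"ay":0,"az":0,"jaw":0},{"tx":0.6,"ty":-2.1,"tz":2.4,"ax":0,"ay":0,"az":0,"jaw":0},{"tx":0.6,"ty":-2.1,"tz":2.4,"ax":0,"ay":0,"az":0,"jaw":0},{"tx":0,"ty":0,"tz":0,"ax":0,"ay":0,"az":0,"jaw":0},{"tx":0,"ty":0,"tz":0,"ax":0,"ay":0,"az":0,"jaw":0}]'
python3 g.py 520 -15 20 -80 -22.5; python3 pl.py
```

```text
t: 13.12
ee_pos: [522.3, -13.1, 61.4]
orientation: [2.735, 0.238, 0.046]
ft_force: [0.1, -1.1, -2.8]
width: 29.8
pos [522.3 -13.1  61.4] shift cm [-0.25 -1.47  3.88] turn [ 0.24  0.08 -0.03] q [ 0.18  0.56  1.97 -0.63  0.72  0.51] F [ 0.1 -1.1 -2.8] w 29.8 t 13.125
plane [517.6  16.3  83.6] [0.001 0.001 1.   ] 3024 3944 z range 81.63061933404312 85.57558566372754 x 506.88664409776425 529.8478079974583
```

```bash
python3 -m inch '[{"tx":0,"ty":-0.7,"tz":1.7,"ax":0,"ay":0,"az":0,"jaw":0},{"tx":0,"ty":-0.7,"tz":1.7,"ax":0,"ay":0,"az":0,"jaw":0},{"tx":0,"ty":-0.4,"tz":1,"ax":0,"ay":0,"az":0,"jaw":0},{"tx":0,"ty":-0.2,"tz":0.45,"ax":0,"ay":0,"az":0,"jaw":0},{"tx":0,"ty":-0.1,"tz":0.2,"ax":0,"ay":0,"az":0,"jaw":0},{"tx":0,"ty":0,"tz":0,"ax":0,"ay":0,"az":0,"jaw":0},{"tx":0,"ty":0,"tz":0,"ax":0,"ay":0,"az":0,"jaw":0}]'; python3 g.py 522 -13 4.5 -80 -22.5
```

```text
t: 14.05
ee_pos: [522.6, -12.9, 6.1]
orientation: [2.736, 0.237, 0.047]
ft_force: [-0.1, 0.2, -3.1]
width: 30.0
pos [522.6 -12.9   6.1] shift cm [-0.06 -0.06  0.15] turn [ 0.23  0.06 -0.08] q [ 0.18  0.67  1.97 -0.71  0.63  0.62] F [-0.1  0.2 -3.1] w 30.0 t 14.05
```

```bash
python3 -m inch '[{"tx":0,"ty":-0.05,"tz":0.1,"ax":0,"ay":0,"az":0,"jaw":0},{"tx":0,"ty":0,"tz":0,"ax":0,"ay":0,"az":0,"jaw":0.45},{"tx":0,"ty":0,"tz":0,"ax":0,"ay":0,"az":0,"jaw":0.8},{"tx":0,"ty":0,"tz":0,"ax":0,"ay":0,"az":0,"jaw":1},{"tx":0,"ty":0,"tz":0,"ax":0,"ay":0,"az":0,"jaw":1},{"tx":0,"ty":0,"tz":0,"ax":0,"ay":0,"az":0,"jaw":1},{"tx":0,"ty":0,"tz":-3,"ax":0,"ay":0,"az":0,"jaw":1},{"tx":0,"ty":0,"tz":-5,"ax":0,"ay":0,"az":0,"jaw":1},{"tx":0,"ty":-2,"tz":-5,"ax":7.5,"ay":0,"az":0,"jaw":1},{"tx":0,"ty":-2,"tz":-5,"ax":7.5,"ay":0,"az":0,"jaw":1},{"tx":0,"ty":-2,"tz":-3,"ax":7.5,"ay":0,"az":0,"jaw":1},{"tx":0,"ty":0,"tz":0,"ax":0,"ay":0,"az":0,"jaw":1}]'; python3 g.py 530 -40 220 -80 0
```

```text
t: 15.55
ee_pos: [502.5, 110.2, 189.3]
orientation: [3.127, 0.269, 0.006]
ft_force: [0.6, -0.2, -1.2]
width: 88.0
pos [502.5 110.2 189.3] shift cm [ 0.15 15.28 -3.01] turn [ 0.22 -0.21 -0.17] q [ 0.2   0.31  1.9  -0.    0.93  0.03] F [ 0.6 -0.2 -1.2] w 88.0 t 15.55
```

```bash
python3 -m inch '[{"tx":0.2,"ty":5,"tz":-1.5,"ax":0,"ay":0,"az":0,"jaw":1},{"tx":0,"ty":5,"tz":-1.5,"ax":0,"ay":0,"az":0,"jaw":1},{"tx":0,"ty":3,"tz":0,"ax":0,"ay":0,"az":0,"jaw":1},{"tx":0,"ty":0,"tz":0,"ax":0,"ay":0,"az":0,"jaw":1},{"tx":0,"ty":0,"tz":0,"ax":0,"ay":0,"az":0,"jaw":1}]'
cat > lf.py <<'E'
from h import *
from scipy.optimize import minimize
o=get_obs();a,d,c=cam('wrist');save('w7',a)
P,u,v=world(d,c)
for m in masks_of('wrist','gauge_mid')[:3]:
    Q,_,_=world(d,c,m['pixels']);print(m['score'],m['location'],np.median(Q,0).round())
k=(P[:,2]>19)&(P[:,2]<33)&(abs(P[:,0]-540)<90)&(P[:,1]>-130)&(P[:,1]<60);q=P[k]
print(len(q),'top z',np.median(q[:,2]),q.min(0),q.max(0))
n=np.linalg.svd(q-q.mean(0),full_matrices=False)[2][2];print('normal',n*np.sign(n[2]))
zt=np.median(q[:,2]);Rw=R.from_rotvec(np.ravel(c['rvec'])).as_matrix();C=-Rw.T@np.ravel(c['tvec'])
kk=(abs(P[:,0]-540)<100)&(P[:,1]>-150)&(P[:,1]<70)&(P[:,2]<60)
# top outline: pixels at top height vs the rest, placed on the top plane
X=(C+(P-C)*((zt-C[2])/(P[:,2]-C[2]))[:,None])[kk];ins=abs(P[kk,2]-zt)<5
def f(p):
    x=(X[:,0]-p[0])*np.cos(p[2])+(X[:,1]-p[1])*np.sin(p[2]);y=-(X[:,0]-p[0])*np.sin(p[2])+(X[:,1]-p[1])*np.cos(p[2])
    sd=lambda x0,x1,y0,y1:np.maximum(np.maximum(x0-x,x-x1),np.maximum(y0-y,y-y1))
    s=np.minimum(sd(-62.5,62.5,-15,15),sd(32.5,62.5,-15,65))
    return np.mean((1/(1+np.exp(np.clip(s,-30,30)))-ins)**2)
s0=[521,-36,np.deg2rad(-80)]
r=minimize(f,s0,method='Nelder-Mead',options=dict(initial_simplex=[s0,[529,-36,s0[2]],[521,-28,s0[2]],[521,-36,s0[2]+.1]]));print('gauge',r.x[:2].round(1),np.rad2deg(r.x[2]).round(2),r.fun)
E
python3 lf.py
```

```text
t: 16.18
ee_pos: [524.4, -17.0, 216.2]
orientation: [3.125, 0.27, -0.006]
ft_force: [-0.6, -0.6, -0.1]
width: 88.0
0.68 [287.6, 222.7] [531. -50.  25.]
4788 top z 24.6564458044938 [500.52291454 -90.77058854  19.07585576] [599.02344693  36.29891783  27.21224032]
normal [0.00345789 0.002748   0.99999025]
gauge [525.1 -27. ] -80.29 0.004650542793390163
```

View pics/w7.png

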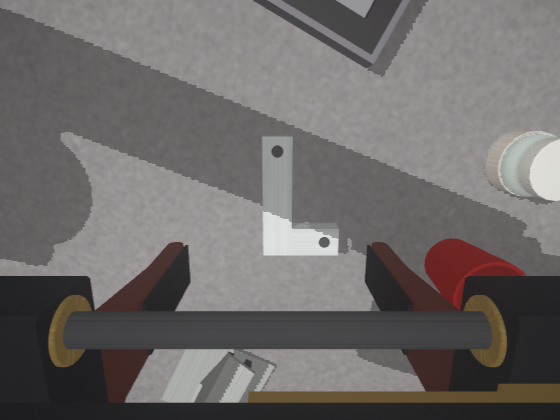

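The gauge lies flat with both dots up at (277,152) and (324,242), clear of the case and the rack, and is let go. Next I'll regrasp with the tool vertical near the centre of mass, 12 mm deep.

```bash
python3 g.py 526.8 -36.9 14 -80.3 0
```

```text
pos [524.7 -16.4 216.7] shift cm [-0.08  1.97 20.27] turn [0.24 0.18 0.26] q [-0.05  0.29  1.85 -0.01  1.   -0.22] F [ 0.6 -0.2  0.2] w 87.9 t 16.275
```

```bash
python3 -m inch '[{"tx":-0.05,"ty":1,"tz":5,"ax":0.2,"ay":0.2,"az":0.2,"jaw":1},{"tx":0,"ty":0.9,"tz":5,"ax":0,"ay":0,"az":0,"jaw":1},{"tx":0,"ty":0,"tz":5,"ax":0,"ay":0,"az":0,"jaw":1},{"tx":0,"ty":0,"tz":3.5,"ax":0,"ay":0,"az":0,"jaw":1},{"tx":0,"ty":0,"tz":1.2,"ax":0,"ay":0,"az":0,"jaw":1},{"tx":0,"ty":0,"tz":0.5,"ax":0,"ay":0,"az":0,"jaw":1},{"tx":0,"ty":0,"tz":0,"ax":0,"ay":0,"az":0,"jaw":0.7},{"tx":0,"ty":0,"tz":0,"ax":0,"ay":0,"az":0,"jaw":0}]'; python3 g.py 526.8 -36.9 14 -80.3 0
python3 -m inch '[{"tx":0,"ty":0,"tz":0,"ax":0,"ay":0,"az":0,"jaw":0},{"tx":0,"ty":0,"tz":0,"ax":0,"ay":0,"az":0,"jaw":0},{"tx":0,"ty":0,"tz":0,"ax":0,"ay":0,"az":0,"jaw":0},{"tx":0,"ty":0,"tz":0,"ax":0,"ay":0,"az":0,"jaw":0},{"tx":0,"ty":0,"tz":0,"ax":0,"ay":0,"az":0,"jaw":0},{"tx":0,"ty":0,"tz":0,"ax":0,"ay":0,"az":0,"jaw":0}]'; python3 g.py 526.8 -36.9 14 -80.3 0
```

```text
t: 17.27
ee_pos: [529.3, -36.4, 16.7]
orientation: [3.129, 0.266, 0.007]
ft_force: [0.4, 1.0, -0.8]
width: 71.3
pos [529.3 -36.4  16.7] shift cm [-0.26  0.01  0.27] turn [ 0.07 -0.24  0.  ] q [-0.09  0.61  1.94 -0.    0.58 -0.26] F [ 0.4  1.  -0.8] w 71.3 t 17.275
t: 18.02
ee_pos: [527.8, -36.4, 15.4]
orientation: [3.13, 0.265, 0.002]
ft_force: [-2.7, -0.8, 4.2]
width: 29.6
pos [527.8 -36.4  15.4] shift cm [-0.11  0.03  0.14] turn [ 0.03 -0.06 -0.  ] q [-0.09  0.62  1.94 -0.    0.58 -0.26] F [-2.7 -0.8  4.2] w 29.6 t 18.025
```

```bash
python3 -m inch '[{"tx":0,"ty":0,"tz":-1,"ax":0,"ay":0,"az":0,"jaw":0},{"tx":0,"ty":0,"tz":-3,"ax":0,"ay":0,"az":0,"jaw":0},{"tx":0,"ty":0,"tz":-4,"ax":0,"ay":0,"az":0,"jaw":0},{"tx":0,"ty":0,"tz":-3.5,"ax":0,"ay":0,"az":-10.3,"jaw":0},{"tx":0,"ty":0,"tz":0,"ax":0,"ay":0,"az":-10.3,"jaw":0},{"tx":0,"ty":0,"tz":0,"ax":0,"ay":0,"az":-10.3,"jaw":0},{"tx":0,"ty":0,"tz":0,"ax":0,"ay":0,"az":-10.3,"jaw":0},{"tx":0,"ty":0,"tz":0,"ax":0,"ay":0,"az":-10.3,"jaw":0},{"tx":0,"ty":0,"tz":0,"ax":0,"ay":0,"az":-10.3,"jaw":0},{"tx":0,"ty":0,"tz":0,"ax":0,"ay":0,"az":0,"jaw":0},{"tx":0,"ty":0,"tz":0,"ax":0,"ay":0,"az":0,"jaw":0}]'; python3 g.py 528.0 184.3 130 -18.5 0
```

```text
t: 19.4
ee_pos: [528.2, -36.3, 130.6]
orientation: [2.552, 1.83, 0.003]
ft_force: [0.0, -0.7, -2.9]
width: 29.7
pos [528.2 -36.3 130.6] shift cm [20.89 -7.09  0.06] turn [ 0.14 -0.03 -0.2 ] q [-0.09  0.41  1.91 -0.    0.82 -1.34] F [ 0.  -0.7 -2.9] w 29.7 t 19.4
```

```bash
python3 -m inch '[{"tx":5.2,"ty":-1.8,"tz":0,"ax":0,"ay":0,"az":-0.2,"jaw":0},{"tx":5.2,"ty":-1.8,"tz":0,"ax":0,"ay":0,"az":0,"jaw":0},{"tx":5.2,"ty":-1.8,"tz":0,"ax":0,"ay":0,"az":0,"jaw":0},{"tx":5.2,"ty":-1.7,"tz":0,"ax":0,"ay":0,"az":0,"jaw":0},{"tx":0,"ty":0,"tz":0,"ax":0,"ay":0,"az":0,"jaw":0},{"tx":0,"ty":0,"tz":0,"ax":0,"ay":0,"az":0,"jaw":0}]'; python3 g.py 528.0 184.3 130 -18.5 0
python3 - <<'E'
from h import *
o=get_obs();a,d,c=cam('wrist');save('w8',a)
T=R.from_rotvec(o['orientation']);P,u,v=world(d,c)
q=T.inv().apply(P-o['ee_pos'])
k=(q[:,2]>-22)&(q[:,2]<-4)&(abs(q[:,0])<75)&(q[:,1]>-110)&(q[:,1]<80);q=q[k];vv=v[k];uu=u[k]
print(len(q),np.median(q[:,2]),q.min(0),q.max(0))
s=q[(q[:,1]<-20)&(abs(q[:,0])<22)]
n=np.linalg.svd(s-s.mean(0),full_matrices=False)[2][2];print('normal in tool',n)
for y in range(-80,70,10):
    w=q[(q[:,1]>=y)&(q[:,1]<y+10)]
    if len(w)>5:print(y,len(w),np.percentile(w[:,0],[1,99]).round(1),w[:,2].mean().round(1))
print('near end',np.percentile(s[:,1],[.5,1,3]))
E
```

```text
t: 20.15
ee_pos: [525.9, 183.2, 130.2]
orientation: [2.546, 1.838, 0.001]
ft_force: [-0.4, 0.2, -3.1]
width: 30.1
pos [525.9 183.2 130.2] shift cm [0.17 0.17 0.02] turn [0.1  0.01 0.17] q [ 0.31  0.45  1.85 -0.    0.84 -0.94] F [-0.4  0.2 -3.1] w 30.1 t 20.15
15652 -9.241485683402466 [-24.14722649 -72.45814104 -21.95531111] [24.17463328 53.37314315 -4.01324889]
normal in tool [ 0.00124439  0.00144445 -0.99999818]
-80 475 [-15.2  14.3] -9.2
-70 1735 [-15.1  14.3] -9.2
-60 1620 [-15.2  14.3] -9.3
-50 1562 [-15.   14.2] -9.2
-40 1488 [-15.3  14.4] -9.2
-30 1414 [-15.1  14.2] -9.2
-20 1924 [-23.5  22.7] -10.5
-10 1452 [-16.3  15.3] -10.0
0 1321 [-15.3  14.5] -9.7
10 1139 [-15.1  14.2] -9.2
20 7 [-8.6 15.8] -7.2
40 1155 [-15.1  22.5] -9.2
50 360 [-15.4  23.8] -9.1
near end [-72.41021254 -72.02460887 -71.21026873]
```

View pics/w8.png

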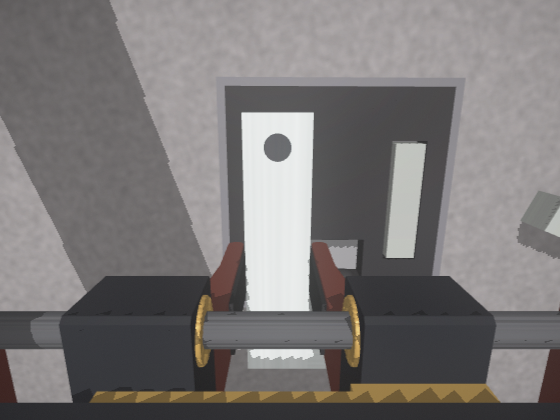

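```bash
python3 -m inch '[{"tx":0.12,"ty":0.17,"tz":2,"ax":0.1,"ay":0,"az":0.2,"jaw":0},{"tx":0.1,"ty":0,"tz":3,"ax":0,"ay":0,"az":0,"jaw":0},{"tx":0,"ty":0,"tz":2.5,"ax":0,"ay":0,"az":0,"jaw":0},{"tx":0,"ty":0,"tz":0.5,"ax":0,"ay":0,"az":0,"jaw":0},{"tx":0,"ty":0,"tz":0,"ax":0,"ay":0,"az":0,"jaw":0},{"tx":0,"ty":0,"tz":0,"ax":0,"ay":0,"az":0,"jaw":0}]'; python3 g.py 528.3 184.7 33 -18.5 0
python3 - <<'E'
from h import *
o=get_obs();T=R.from_rotvec(o['orientation']);a,d,c=cam('wrist');save('w9',a);P,u,v=world(d,c)
q=T.inv().apply(P-o['ee_pos']);zf=np.median(P[(P[:,2]>20)&(P[:,2]<32)&(abs(q[:,0]-40)<12)&(abs(q[:,1]+50)<15)][:,2]);print('foam z',zf)
# case outline (foam/rim height) and bar as seen from here, in world
ex=np.array([np.cos(np.deg2rad(-18.5)),np.sin(np.deg2rad(-18.5))]);ey=np.array([-ex[1],ex[0]])
L=np.stack([(P[:,:2]-[533.2,227.2])@ex,(P[:,:2]-[533.2,227.2])@ey],1);k=(P[:,2]>20)&(P[:,2]<34)&(abs(L)<110).all(1)
L=L[k]
for lo in(-60,-40): 
    w=L[(L[:,0]>lo)&(L[:,0]<lo+15)];print('case y ext at x',lo,np.percentile(w[:,1],[.3,99.7]))
w=L[abs(L[:,1])<30];print('case x min',np.percentile(w[:,0],.3),'expect -91; y +-88.5')
E
```

```text
t: 20.95
ee_pos: [529.3, 184.9, 51.2]
orientation: [2.55, 1.834, 0.003]
ft_force: [0.0, -0.6, -3.2]
width: 29.3
pos [529.3 184.9  51.2] shift cm [-0.06 -0.09  1.82] turn [ 0.09 -0.07 -0.03] q [ 0.31  0.58  1.87  0.    0.69 -0.93] F [ 0.  -0.6 -3.2] w 29.3 t 20.95
foam z 26.635675369860966
case y ext at x -60 [-88.09638192  88.08488345]
case y ext at x -40 [-88.13899089  87.96536369]
case x min -91.3951988707929 expect -91; y +-88.5
```

```bash
python3 -m inch '[{"tx":-0.03,"ty":-0.05,"tz":0.5,"ax":0,"ay":0,"az":0,"jaw":0},{"tx":0,"ty":0,"tz":0.3,"ax":0,"ay":0,"az":0,"jaw":0},{"tx":0,"ty":0,"tz":0.3,"ax":0,"ay":0,"az":0,"jaw":0},{"tx":0,"ty":0,"tz":0,"ax":0,"ay":0,"az":0,"jaw":0}]'; python3 -m inch '[{"tx":0,"ty":0,"tz":0.3,"ax":0,"ay":0,"az":0,"jaw":0},{"tx":0,"ty":0,"tz":0.3,"ax":0,"ay":0,"az":0,"jaw":0},{"tx":0,"ty":0,"tz":0,"ax":0,"ay":0,"az":0,"jaw":0}]'; python3 g.py 528.3 184.7 31 -18.5 0
```

```text
t: 21.5
ee_pos: [527.8, 184.8, 39.1]
orientation: [-2.55, -1.835, -0.0]
ft_force: [-0.1, -0.4, -3.0]
width: 29.9
t: 21.88
ee_pos: [528.2, 184.8, 33.3]
orientation: [2.549, 1.835, 0.001]
ft_force: [0.5, -0.2, -1.8]
width: 30.1
pos [528.2 184.8  33.3] shift cm [-0.01  0.01  0.23] turn [ 0.04 -0.02 -0.  ] q [ 0.32  0.61  1.87 -0.    0.66 -0.93] F [ 0.5 -0.2 -1.8] w 30.1 t 21.875
```

```bash
python3 -m inch '[{"tx":0,"ty":0,"tz":0.2,"ax":0,"ay":0,"az":0,"jaw":0},{"tx":0,"ty":0,"tz":0,"ax":0,"ay":0,"az":0,"jaw":0},{"tx":0,"ty":0,"tz":0,"ax":0,"ay":0,"az":0,"jaw":0.5},{"tx":0,"ty":0,"tz":0,"ax":0,"ay":0,"az":0,"jaw":0.7},{"tx":0,"ty":0,"tz":0,"ax":0,"ay":0,"az":0,"jaw":0.7},{"tx":0,"ty":0,"tz":-2.5,"ax":0,"ay":0,"az":0,"jaw":0.7},{"tx":0,"ty":0,"tz":-2.5,"ax":0,"ay":0,"az":0,"jaw":0},{"tx":0,"ty":0,"tz":0,"ax":0,"ay":0,"az":0,"jaw":0},{"tx":0,"ty":0,"tz":0,"ax":0,"ay":0,"az":0,"jaw":0},{"tx":0,"ty":0,"tz":0,"ax":0,"ay":0,"az":0,"jaw":0},{"tx":0,"ty":0,"tz":0,"ax":0,"ay":0,"az":0,"jaw":0},{"tx":0,"ty":0,"tz":0,"ax":0,"ay":0,"az":0,"jaw":0}]'
cat > top.py <<'E'
from h import *
o=get_obs();a,d,c=cam('wrist');save('w10',a);P,u,v=world(d,c)
ex=np.array([np.cos(np.deg2rad(-18.5)),np.sin(np.deg2rad(-18.5))]);ey=np.array([-ex[1],ex[0]])
L=np.stack([(P[:,:2]-[518.8,187.4])@ex,(P[:,:2]-[518.8,187.4])@ey,P[:,2]],1)
for n,(x0,x1,y0,y1) in dict(far=(-55,-38,-10,10),mid=(-25,-10,-10,10),corner=(40,55,-10,10),foot=(38,56,35,58)).items():
    w=L[(L[:,0]>x0)&(L[:,0]<x1)&(L[:,1]>y0)&(L[:,1]<y1)&(L[:,2]<55)];print(n,len(w),np.median(w[:,2]).round(1) if len(w) else None)
w=L[(L[:,2]>29.5)&(L[:,2]<48)&(L[:,0]>-80)&(L[:,0]<75)&(L[:,1]>-25)&(L[:,1]<75)]
n=w[(w[:,0]>-50)&(w[:,0]<-10)];print('limb y',np.percentile(n[:,1],[1,99]).round(1),'x ext',np.percentile(w[:,0],[.5,99.5]).round(1))
b=[m for m in masks_of('wrist','bar_mid')]
for m in b[:2]:
    Q,_,_=world(d,c,m['pixels']);print('bar',np.round(m['score'],2),cv2.minAreaRect(Q[:,:2].astype(np.float32))[0] if len(Q)>3 else 0)
E
python3 top.py; python3 g.py 528.3 184.7 43 -18.5 0
```

```text
t: 23.38
ee_pos: [527.8, 184.7, 81.0]
orientation: [-2.55, -1.835, 0.0]
ft_force: [0.1, 1.0, 0.1]
width: 5.1
far 1104 40.9
mid 851 40.8
corner 218 40.7
foot 0 None
limb y [-14.7  14.7] x ext [-61.8  56.1]
bar 0.85 (550.4578247070312, 277.5003967285156)
pos [528.  184.8  81.2] shift cm [-0.    0.04  3.82] turn [ 0.01 -0.01 -0.01] q [ 0.32  0.53  1.86  0.    0.75 -0.93] F [-0.  -0.1 -0.3] w 0.5 t 23.475
```

```bash
python3 -m inch '[{"tx":0,"ty":0,"tz":2,"ax":0,"ay":0,"az":0,"jaw":0},{"tx":0,"ty":0,"tz":1.4,"ax":0,"ay":0,"az":0,"jaw":0},{"tx":0,"ty":0,"tz":0.4,"ax":0,"ay":0,"az":0,"jaw":0},{"tx":0,"ty":0,"tz":0.3,"ax":0,"ay":0,"az":0,"jaw":0},{"tx":0,"ty":0,"tz":0,"ax":0,"ay":0,"az":0,"jaw":0}]'; python3 -m inch '[{"tx":0,"ty":0,"tz":0.2,"ax":0,"ay":0,"az":0,"jaw":0},{"tx":0,"ty":0,"tz":0.2,"ax":0,"ay":0,"az":0,"jaw":0},{"tx":0,"ty":0,"tz":0,"ax":0,"ay":0,"az":0,"jaw":0}]'; python3 g.py 528.3 184.7 34 -18.5 0
```

```text
t: 24.1
ee_pos: [528.2, 184.9, 40.5]
orientation: [2.55, 1.835, 0.001]
ft_force: [0.2, 0.1, -0.1]
width: 0.5
t: 24.48
ee_pos: [528.1, 185.3, 36.9]
orientation: [-2.55, -1.835, -0.002]
ft_force: [-1.5, 1.6, 5.3]
width: 0.4
pos [528.1 185.3  36.9] shift cm [-0.05  0.03  0.29] turn [ 0.04 -0.07 -0.01] q [ 0.32  0.6   1.87  0.    0.67 -0.93] F [-1.5  1.6  5.3] w 0.4 t 24.475
```

```bash
python3 -m inch '[{"tx":0,"ty":0,"tz":0.15,"ax":0,"ay":0,"az":0,"jaw":0},{"tx":0,"ty":0,"tz":0.1,"ax":0,"ay":0,"az":0,"jaw":0},{"tx":0,"ty":0,"tz":0,"ax":0,"ay":0,"az":0,"jaw":0}]'; python3 -m inch '[{"tx":0,"ty":0,"tz":0.1,"ax":0,"ay":0,"az":0,"jaw":0},{"tx":0,"ty":0,"tz":0,"ax":0,"ay":0,"az":0,"jaw":0}]'
```

```text
t: 24.85
ee_pos: [528.9, 186.9, 35.5]
orientation: [-2.55, -1.834, -0.006]
ft_force: [-5.1, 8.4, 13.4]
width: 0.3
t: 25.1
ee_pos: [529.1, 187.5, 35.0]
orientation: [-2.549, -1.834, -0.008]
ft_force: [-7.1, 11.9, 17.7]
width: 0.5
```

Side force is building, so I'll back off and look.

```bash
python3 -m inch '[{"tx":0,"ty":0,"tz":-1,"ax":0,"ay":0,"az":0,"jaw":0},{"tx":0,"ty":-3,"tz":-4,"ax":0,"ay":0,"az":0,"jaw":0},{"tx":0,"ty":-3,"tz":-4,"ax":0,"ay":0,"az":0,"jaw":0},{"tx":0,"ty":-1,"tz":-4,"ax":0,"ay":0,"az":0,"jaw":0},{"tx":0,"ty":0,"tz":0,"ax":0,"ay":0,"az":0,"jaw":0},{"tx":0,"ty":0,"tz":0,"ax":0,"ay":0,"az":0,"jaw":0}]';  python3 top.py
```

```text
t: 25.85
ee_pos: [461.6, 206.8, 162.6]
orientation: [2.55, 1.835, 0.001]
ft_force: [0.4, -0.9, -0.7]
width: 0.5
far 447 33.3
mid 33 33.2
corner 1 34.0
foot 0 None
limb y [-14.5  14.2] x ext [-61.8  37.6]
bar 0.9 (496.9241943359375, 275.7265625)
bar 0.67 (558.7454833984375, 353.65350341796875)
```

View pics/w10.png

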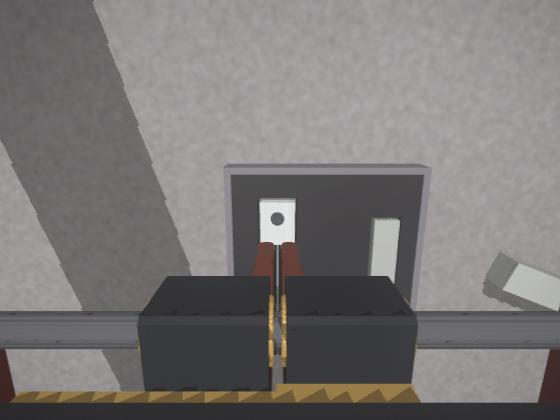

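```bash
python3 -m inch '[{"tx":0,"ty":5,"tz":-3,"ax":0,"ay":0,"az":0,"jaw":0},{"tx":0,"ty":5,"tz":-3,"ax":0,"ay":0,"az":0,"jaw":0},{"tx":0,"ty":4,"tz":-2,"ax":0,"ay":0,"az":0,"jaw":0},{"tx":0,"ty":2,"tz":0,"ax":0,"ay":0,"az":0,"jaw":0},{"tx":0,"ty":0,"tz":0,"ax":0,"ay":0,"az":0,"jaw":0},{"tx":0,"ty":0,"tz":0,"ax":0,"ay":0,"az":0,"jaw":0}]';  python3 top.py;python3 g.py 528.3 184.7 60 -18.5 0
```

```text
t: 26.7
ee_pos: [612.0, 156.1, 241.3]
orientation: [-2.549, -1.834, 0.004]
ft_force: [0.3, -0.2, 0.1]
width: 0.3
far 401 33.3
mid 346 33.2
corner 284 33.1
foot 393 35.7
limb y [-14.9  14.6] x ext [-60.9  63.4]
bar 0.96 (630.1182250976562, 434.6231689453125)
bar 0.9 (548.64208984375, 277.94659423828125)
pos [612.1 156.5 242.1] shift cm [ 0.03 -8.81 18.22] turn [-0.08  0.03  0.02] q [ 0.23  0.41  1.6   0.    1.13 -1.02] F [-0.6 -0.1  0. ] w 0.6 t 26.8
```

The limb is home, but the foot is still about 2.5 mm high, so I'll press on the foot next.

```bash
python3 g.py 578.5 216 45 -18.5 0; python3 -m inch '[{"tx":1.5,"ty":-1.7,"tz":4,"ax":0,"ay":0,"az":0,"jaw":0},{"tx":1.5,"ty":-1.7,"tz":4,"ax":0,"ay":0,"az":0,"jaw":0},{"tx":1.5,"ty":-1.7,"tz":4,"ax":0,"ay":0,"az":0,"jaw":0},{"tx":0,"ty":0,"tz":4,"ax":0,"ay":0,"az":0,"jaw":0},{"tx":0,"ty":0,"tz":2,"ax":0,"ay":0,"az":0,"jaw":0},{"tx":0,"ty":0,"tz":0,"ax":0,"ay":0,"az":0,"jaw":0},{"tx":0,"ty":0,"tz":0,"ax":0,"ay":0,"az":0,"jaw":0}]'; python3 g.py 578.5 216 36 -18.5 0
```

```text
pos [612.1 156.5 242.1] shift cm [ 4.59 -5.04 19.71] turn [-0.08  0.03  0.02] q [ 0.23  0.41  1.6   0.    1.13 -1.02] F [-0.6 -0.1  0. ] w 0.6 t 26.8
t: 27.68
ee_pos: [580.4, 215.3, 64.4]
orientation: [2.549, 1.835, 0.004]
ft_force: [-0.1, 0.3, -0.4]
width: 0.4
pos [580.4 215.3  64.4] shift cm [ 0.   -0.2   2.84] turn [ 0.12 -0.1  -0.02] q [ 0.34  0.62  1.73  0.    0.79 -0.91] F [-0.1  0.3 -0.4] w 0.4 t 27.675
```

```bash
python3 -m inch '[{"tx":0.05,"ty":-0.15,"tz":1.5,"ax":0,"ay":0,"az":0,"jaw":0},{"tx":0,"ty":0,"tz":0.9,"ax":0,"ay":0,"az":0,"jaw":0},{"tx":0,"ty":0,"tz":0.4,"ax":0,"ay":0,"az":0,"jaw":0},{"tx":0,"ty":0,"tz":0,"ax":0,"ay":0,"az":0,"jaw":0}]'; python3 -m inch '[{"tx":0,"ty":0,"tz":0.15,"ax":0,"ay":0,"az":0,"jaw":0},{"tx":0,"ty":0,"tz":0.1,"ax":0,"ay":0,"az":0,"jaw":0},{"tx":0,"ty":0,"tz":0,"ax":0,"ay":0,"az":0,"jaw":0}]'
```

```text
t: 28.18
ee_pos: [578.0, 216.1, 34.7]
orientation: [-2.55, -1.835, -0.0]
ft_force: [0.5, -0.0, -0.5]
width: 0.3
t: 28.55
ee_pos: [578.2, 216.1, 34.3]
orientation: [2.55, 1.835, 0.001]
ft_force: [-5.0, -1.4, 17.2]
width: 0.3
```

```bash
python3 -m inch '[{"tx":0,"ty":0,"tz":-1,"ax":0,"ay":0,"az":0,"jaw":0},{"tx":0,"ty":0,"tz":-5,"ax":0,"ay":0,"az":0,"jaw":0},{"tx":-1.5,"ty":1.7,"tz":-5,"ax":0,"ay":0,"az":0,"jaw":0},{"tx":-1.5,"ty":1.7,"tz":-5,"ax":0,"ay":0,"az":0,"jaw":0},{"tx":-1.5,"ty":1.7,"tz":-5,"ax":0,"ay":0,"az":0,"jaw":0},{"tx":0,"ty":0,"tz":0,"ax":0,"ay":0,"az":0,"jaw":0},{"tx":0,"ty":0,"tz":0,"ax":0,"ay":0,"az":0,"jaw":0}]';  python3 top.py
python3 - <<'E'
from h import *
a=cv2.imread('pics/w10.png');cv2.imwrite('pics/w10c.png',cv2.resize(a[60:300,170:450],None,fx=2.4,fy=2.4))
im,d,c=cam('top');P,u,v=world(d,c)
for t in('cup','jar'):
    m=masks_of('top',t)[0];Q,_,_=world(d,c,m['pixels']);print(t,m['score'],np.median(Q,0).round())
E
```

```text
t: 29.42
ee_pos: [611.4, 157.0, 241.9]
orientation: [-2.55, -1.835, 0.0]
ft_force: [-0.2, -0.1, 0.2]
width: 0.7
far 407 32.7
mid 324 32.6
corner 283 32.6
foot 389 32.7
limb y [-13.9  15.5] x ext [-60.9  63.2]
bar 0.87 (633.74072265625, 431.4283447265625)
bar 0.68 (549.5869140625, 278.40826416015625)
cup 0.59 [747. -71.  43.]
jar 0.94 [756.  51.  67.]
```

View pics/w10c.png

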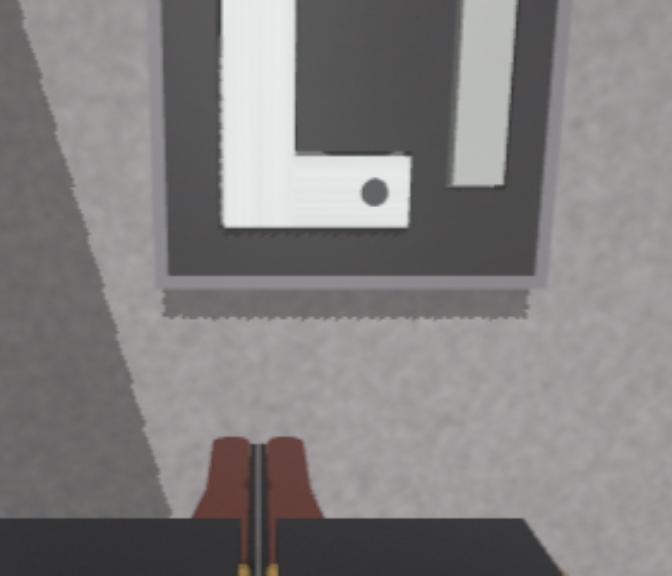

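All four spots on the gauge top read 32.6–32.7 mm. The foam read 26.7 mm, so the gauge stands 6.0 mm proud, which is home and level. The bar, cup and jar haven't moved, and the robot is clear of everything.

```bash
python3 -c "
from workcell import ctrl; print(ctrl.close_job())"
```

```text
the job is handed in; nothing more can be done
None
```

The job is handed in at about 29.5 s on the robot's clock: the L gauge is home in its cutout by my measurements, though no verdict is reported. I drew it up out of the rack, laid it flat on the bare bench with its good face up and let go. I then regrasped it with the tool vertical, lowered it onto the ribs and pressed the limb and then the foot.

**Last checks**
- **Gauge:** The top is level to about 0.1 mm at four spots on limb and foot. It stands 6.0 mm above the foam, as it should when home, and sits about 1 mm sideways of its place.
- **Everything else:** The bar is within 1 mm of its place, the cup and jar have moved no more than the measuring error, and the robot touches nothing.

**What went wrong or disagreed**
- My first attempt to lay the gauge down came close to a joint‑5 limit, so I lifted it again and turned the tool about 60° before laying it.
- The first press, about 18 N down with about 14 N sideways, left the foot roughly 2.5 mm high. A second press on the foot, about 17 N, seated it.
- Depth heights from the wrist camera read about 1.3 mm low throughout, so I judged the final height against the foam surface.

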